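# Lock a dropper bottle into the labelling stand

### The job

Stand the amber dropper bottle that is out on the bench (not one from the bins) upright in the round nest of the labelling stand and let go of it. Then take the yellow key from its holder and, with its blade in the slots, turn both brass screws clockwise to their stops so that the red fingers close over the bottle's shoulder (either screw first; do not touch the stand with the gripper), and put the key back upright in its holder, fully home. Leave the green bottle, the white jar and the marker where they are.

Things in the scene. Friction and masses are not known exactly. Their poses are not given: they have to be found in the camera images.
- amber_bottle: amber glass dropper bottle with paper label, white cap and white bulb, 130 mm tall, standing on the bench beside two other containers; origin at the centre of its underside, z up. Glass body 46 mm across up to 70 mm, shoulder up to 78 mm, cap 27 mm across from 87 to 107 mm (grip here), bulb 18 mm across above it. About 0.18 kg.
- stand: labelling stand, fixed: aluminium base plate 110 (x) by 270 (y) by 15 mm thick, origin at the centre of its underside, y along its length. In the middle the nest; at y = +90 and y = -90 mm a dark post of 32 mm diameter, 99 mm high, that carries a brass slotted screw with a red finger. 'Left' is the +y end.
- nest_floor (a point): centre of the floor of the nest, 20 mm above the table: a white ring, bore 52 mm, outer diameter 66 mm, rim 17 mm above this floor. The bottle's foot rests on this floor.
- screw_left (a joint): hinge of the left slotted screw, vertical axis: 0 = fully open (its red finger points sideways, 80 degrees off the nest), 1.4 rad (80 degrees) = end stop, fully closed (finger points at the nest's axis, over the bottle's shoulder). Grows as the head turns clockwise seen from above. It stays where it is left; starts between 0 and 0.3. About 0.06 N m turns it.
- screw_right (a joint): hinge of the right slotted screw, vertical axis: 0 = fully open (its red finger points sideways, 80 degrees off the nest), 1.4 rad (80 degrees) = end stop, fully closed (finger points at the nest's axis, over the bottle's shoulder). Grows as the head turns clockwise seen from above. It stays where it is left; starts between 0 and 0.3. About 0.06 N m turns it.
- screw_left_head (a point): centre of the top face of the left brass screw head, at stand (0, +90, 122) mm. Its x axis runs along the slot and turns with it: direction = the stand's yaw + 0.7 - joint value. Head 44 mm across; slot 10 mm wide, 10 mm deep, open at both ends. Red finger under the head: 16 mm wide, reaches 72 mm from the axis, 99 to 107 mm above the table.
- screw_right_head (a point): centre of the top face of the right brass screw head, at stand (0, -90, 122) mm. Its x axis runs along the slot and turns with it: direction = the stand's yaw + 0.7 - joint value. Head 44 mm across; slot 10 mm wide, 10 mm deep, open at both ends. Red finger under the head: 16 mm wide, reaches 72 mm from the axis, 99 to 107 mm above the table.
- key: the key, 118 mm long, standing blade down in its holder; origin at the blade's tip, z up towards the handle, x along the blade's and the handle's width. Steel blade 28 mm wide (x), 6 mm thick (y), 14 mm long; round plug 28 mm across from 35 to 50 mm; flange 44 mm across from 50 to 56 mm; yellow flat handle 60 mm wide (x), 14 mm thick (y), from 68 to 118 mm. About 0.15 kg.
- key_tip (a point): middle of the blade's tip (the key's origin)
- key_grip (a point): middle of the yellow handle, 95 mm above the blade's tip; grip across the 14 mm thickness (the key's y)
- key_flange (a point): centre of the underside of the key's flange, 50 mm above the tip; it rests on the holder's mouth when the key is home
- key_holder: key holder, fixed: grey base plate 100 by 80 by 12 mm with a black upright tube of 52 mm outer diameter; origin at the centre of its underside
- holder_mouth (a point): centre of the tube's mouth, 65 mm above the table; bore 34 mm, 53 mm deep. The key turns freely in it.
- green_bottle: bystander: green glass dropper bottle of the same shape with a black cap and bulb, 130 mm tall; origin at the centre of its underside
- white_jar: bystander: white jar with black lid, 52 mm across, 75 mm tall; origin at the centre of its underside
- marker: bystander: grey marker pen with black cap lying on the bench in front of the stand, 136 mm long (x), 14 mm thick; origin on the table under its middle
Mind the look-alikes: they are no part of the job. Of the things shaped like the key_holder, the grey one is meant.

How it is judged (in metres and radians):
On the way, in this order (a step that is already met when the one before it is completed fails the run):
1. the amber bottle stands in the nest, let go (horizontal distance between amber_bottle and nest_floor below 0.006 m and z of amber_bottle in the frame of nest_floor between -0.004 and 0.004 m and angle between amber_bottle's own z axis and vertical below 0.1 rad and contact force between the fingers and amber_bottle below 0.3 N), for 0.2 s.
2. one screw (either) is turned closed (past 1.2 rad) with the key's blade in its slot (((value of joint screw_left above 1.2 rad and horizontal distance between key_tip and screw_left_head below 0.012 m and z of key_tip in the frame of screw_left_head below -0.003 m) or (value of joint screw_right above 1.2 rad and horizontal distance between key_tip and screw_right_head below 0.012 m and z of key_tip in the frame of screw_right_head below -0.003 m))), for 0.1 s.
3. both screws are closed, the second also with the key's blade in its slot ((((value of joint screw_left above 1.2 rad and horizontal distance between key_tip and screw_left_head below 0.012 m and z of key_tip in the frame of screw_left_head below -0.003 m) and value of joint screw_right above 1.2 rad) or ((value of joint screw_right above 1.2 rad and horizontal distance between key_tip and screw_right_head below 0.012 m and z of key_tip in the frame of screw_right_head below -0.003 m) and value of joint screw_left above 1.2 rad))), for 0.1 s.
At the end, for the whole second after the job is handed in: Amber bottle in the nest (within 6 mm of centre, 4 mm in height, tilt under 0.1 rad), both screws past 1.2 rad, key in its holder (flange within 8 mm sideways and 5 mm in height of the mouth, tilt under 0.12 rad), bottle and key at rest (horizontal distance between amber_bottle and nest_floor below 0.006 m and z of amber_bottle in the frame of nest_floor between -0.004 and 0.004 m and angle between amber_bottle's own z axis and vertical below 0.1 rad and value of joint each of screw_left, screw_right above 1.2 rad and horizontal distance between key_flange and holder_mouth below 0.008 m and z of key_flange in the frame of holder_mouth between -0.005 and 0.005 m and angle between key's own z axis and vertical below 0.12 rad and linear speed of each of amber_bottle, key below 0.03 m/s); the robot touches nothing.
It fails at once if the green bottle is moved more than 40 mm (distance of green_bottle from where it was at the start of the episode above 0.04 m).
It fails at once if the white jar is moved more than 40 mm (distance of white_jar from where it was at the start of the episode above 0.04 m).
It fails at once if the marker is moved more than 40 mm (distance of marker from where it was at the start of the episode above 0.04 m).
It fails at once if the gripper presses on the stand or its screws (over 3 N) instead of using the key (contact force between any of the fingers, the arm and stand above 3 N).
It also fails if it takes over 72 s, if anything falls off the work surface, if the arm or the gripper's body presses on something with over 40 N, if the wrist force passes 120 N, or if a joint passes its speed limit or range.

### The arm

A 6-joint arm with a two-finger parallel gripper is mounted at the origin on the work surface. World frame = base frame: x ahead of the robot, y to its left, z up, the work surface at z = 0. Lengths are in mm, angles in rad, forces in N, time in s.
With the tool pointing down it reaches from about 325 to 775 mm from the base axis. Payload 5.5 kg.
Tool frame: the origin (TCP) lies at the very end of the fingers, on their centre line; the grasp point (between the pads) lies 19 mm behind it; z points along the fingers, y is the line along which they close (so a half turn about z gives the same grasp; the last joint's range is limited). The gripper opens to 88 mm and grips with 3 to 60 N. Pads are 20 mm wide; open, the fingers measure 115 mm over their backs; the gripper's body (75 mm by 178 mm) begins 61 mm behind the grasp point.
Start: joints at [1.155, 0.091, 1.231, -0, 1.82, -0.057], TCP at [210.696, 561.804, 190.831] pointing down, gripper open.
Joint ranges: [-2.87, 2.87], [-0.86, 2.18], [0.17, 2.46], [-1.51, 4.65], [0.06, 2.69], [-2.65, 2.65]. Speed limits (rad/s): [2.57, 2.57, 3.01, 3.14, 3.14, 3.14].

### API

Orientations are given as a unit quaternion [x, y, z, w].
In Python, from station import * gives the robot as it stands. Calls block until the motion is done:
- reach(position, orientation): joint-space move of the TCP to a pose.
- servo_line(position, ori=None, rate=150, threshold=None): straight line of the TCP; ori=None keeps the orientation; rate is the mean speed in mm/s. With threshold (N) it stops when the force on the tool has changed by that much, and returns True; else False.
- move_joints(angles): joint-space move.
- move_gripper(opening, newtons=None): opening from 0.0 (shut) to 1.0 (fully open); newtons is the grip in N (None keeps the last); returns when the fingers have stopped.
- dwell(seconds).
- solve_ik(position, orientation): joint angles nearest the present ones, or None.
- grab_frame(name): name is "scene" or "side" or "wrist"; returns a dict with "pixels" (420x560x3 uint8, blue, green, red), "z_map" (420x560 float32, mm along the optical axis (not along the pixel's ray), 0 where there is no reading), "fx", "fy", "cx", "cy" (pixels), "rvec" (rotation vector, rad) and "tvec" (3), from world to camera coordinates, as OpenCV has them. Camera axes: x right, y down, z forward; pixel columns grow to the right and rows downward; lengths in mm; the calibration is good to about 2 mm. A picture is of the moment at which its call begins.
A pose or a line that the arm cannot do raises MotionError and nothing moves.
- finish_job(): hands the job in; it is judged then, once.
Readings, each from a call of its own:
- get_time(): time.
- get_joint_positions(): joint angles.
- get_qvel(): joint speeds.
- get_tau(): joint torques, N m.
- get_eef_pos(): TCP position.
- get_eef_rot(): TCP orientation.
- get_contact_force(): force on the tool from outside, world axes, zero at the start.
- get_ft_torque(): the same for the moment, N m.
- get_grip_width(): opening from 0.0 (shut) to 1.0 (fully open).
- get_grasp_force(): force on a finger pad.
Only numpy, scipy, OpenCV 4.12 (cv2) and the standard library are available. Lean on these libraries where they do the work, as an engineer would, in place of code of your own. Each camera call takes 0.05 s, during which the arm holds its last target. There are 200 camera calls.

## Working session

There is one attempt and no reset: what is moved stays moved. The work goes in short steps, each a Python script; the robot and the scene stay as the last script left them, time stands still between calls to the robot, and variables do not carry over. Pictures are saved under pics/ and viewed, at most 10 in all, crops included, and the job is handed in when it is done.

```bash
mkdir -p pics; ls
cat > h.py <<'E'
from station import *
import numpy as np, cv2, pickle
from scipy.spatial.transform import Rotation as R
def snap(n,f):
    d=grab_frame(n); pickle.dump(d,open(f'pics/{f}.pkl','wb')); cv2.imwrite(f'pics/{f}.png',d['pixels']); return d
def load(f): return pickle.load(open(f'pics/{f}.pkl','rb'))
def cloud(d):
    z=d['z_map']; v,u=np.mgrid[:z.shape[0],:z.shape[1]]
    c=np.stack([(u-d['cx'])/d['fx']*z,(v-d['cy'])/d['fy']*z,z],-1)
    M=cv2.Rodrigues(np.array(d['rvec'],float))[0]
    w=(c-np.array(d['tvec']).ravel())@M
    w[z==0]=np.nan
    return w
def ray(d,u,v,h):
    M=cv2.Rodrigues(np.array(d['rvec'],float))[0]; o=-M.T@np.array(d['tvec']).ravel()
    r=M.T@np.array([(u-d['cx'])/d['fx'],(v-d['cy'])/d['fy'],1]); return o+r*(h-o[2])/r[2]
def down(yaw): # tool z down, tool y (closing) at angle yaw+90 ; tool x at yaw
    return (R.from_euler('z',yaw)*R.from_euler('x',np.pi)).as_quat()
E
python3 - <<'E'
from h import *
a=snap('scene','s0');b=snap('side','d0')
print(get_eef_rot(),get_time())
for d in(a,b):
    M=cv2.Rodrigues(np.array(d['rvec'],float))[0]; print(-M.T@np.array(d['tvec']).ravel(),d['fx'])
E
```

```text
pics
[ 1.78446237e-01  9.83949279e-01 -8.45873821e-04 -2.04733870e-04] 0.1
[ 901.24775542 -572.10425572  926.23736576] 384.31848720771967
[ 412.32091141  749.97127633 1019.37337949] 504.4304390927338
```

View pics/s0.png

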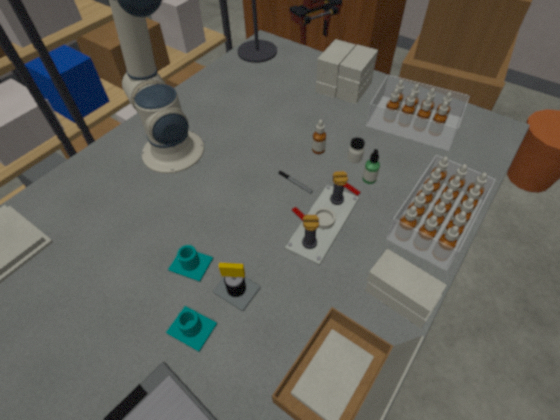

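View pics/d0.png

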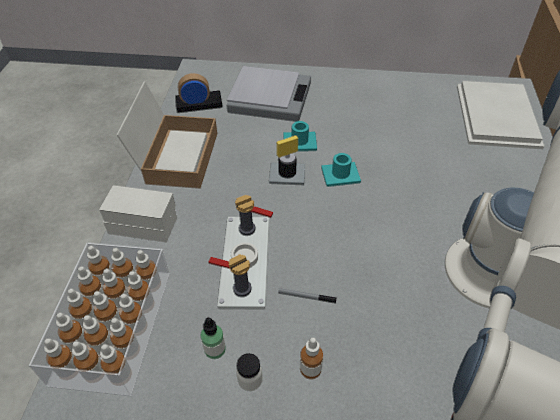

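The scene picture shows the candidates for the bottle: a lone amber one at (319,138), which stands beside the white jar (357,150) and green bottle (371,168). There are also binned ones around (425,105) and (445,205). The holder candidates are grey with the yellow key at (237,288), and teal at (190,262) and (190,325). In the side view the lone bottle is at (311,358), the stand at (245,260) and the key at (287,150). I choose the lone bottle and the grey holder.

```bash
cat > m.py <<'E'
from h import *
A=load('s0');B=load('d0')
def loc(d,u0,u1,v0,v1,z0,z1,name,col=None):
    w=cloud(d)[v0:v1,u0:u1].reshape(-1,3); p=d['pixels'][v0:v1,u0:u1].reshape(-1,3).astype(int)
    k=(w[:,2]>z0)&(w[:,2]<z1)
    if col: k&=col(p)
    w=w[k]
    if len(w): print(name,len(w),w.mean(0).round(1),((w.max(0)+w.min(0))/2).round(1),np.ptp(w,axis=0).round(0))
    return w
for d,bb in((A,dict(b=(305,335,115,160),L=(300,322,205,235),Rr=(330,350,165,190),k=(215,250,255,285),h=(210,262,262,310))),(B,dict(b=(295,330,330,385),L=(225,255,250,275),Rr=(232,258,190,212),k=(272,303,132,162),h=(265,310,135,190)))):
    loc(d,*bb['b'],85,109,'cap'); loc(d,*bb['b'],110,140,'bulb');loc(d,*bb['L'],117,128,'headA');loc(d,*bb['Rr'],117,128,'headB')
    w=loc(d,*bb['k'],84,150,'key',lambda p:(p[:,2]>120)&(p[:,0]<80))
    if len(w):
        c=w[:,:2]-w[:,:2].mean(0); e,V=np.linalg.eigh(c.T@c/len(c)); print(' yaw',np.arctan2(V[1,1],V[0,1]),e)
    loc(d,*bb['h'],6,18,'plate')
s=A['pixels'][100:200,290:400]; t=B['pixels'][310:395,190:340]
cv2.imwrite('pics/c0.png',np.hstack([cv2.resize(s,(400,364)),cv2.resize(t,(400,364))]))
E
python3 m.py
python3 - <<'E'
from h import *
for f,L in(('s0',[(288,250),(320,260),(358,188),(330,180)]),('d0',[(231,218),(269,218),(219,305),(266,306)])):
    for u,v in L: print(f,ray(load(f),u,v,15).round(0))
E
```

```text
cap 46 [415.9 285.4  99. ] [412.1 288.   97.5] [28. 19. 22.]
bulb 38 [414.3 289.8 121.7] [412.6 290.8 122.2] [18. 18. 23.]
headA 164 [603.3 -55.5 123. ] [603.6 -54.9 122.5] [44. 46. 11.]
headB 143 [585.3 122.1 122.6] [585.  122.1 122. ] [45. 46. 10.]
key 151 [ 524.6 -281.3  133.3] [ 525.1 -280.1  131.5] [53. 38. 12.]
 yaw -2.5858881984262747 [ 15.11866996 288.48741554]
plate 649 [ 535.7 -289.3   13.4] [ 499.7 -275.3   12. ] [171. 147.  12.]
cap 116 [412.5 300.5 101.7] [412.5 295.9  97.5] [26. 23. 23.]
bulb 83 [412.3 297.3 123.2] [412.3 297.6 121.8] [16. 18. 22.]
headA 226 [585.3 126.2 121.4] [585.3 125.9 121.3] [46. 48.  8.]
headB 170 [602.2 -52.3 120.9] [602.8 -53.  121.4] [45. 46.  9.]
key 27 [ 526.7 -273.7  127.9] [ 522.2 -277.   116. ] [51. 38. 35.]
 yaw -2.6145606594108504 [ 14.21228659 392.89382201]
plate 606 [ 516.2 -296.8   11.2] [ 522.9 -341.4   11.9] [111. 218.  12.]
s0 [ 569. -108.   15.]
s0 [658. -84.  15.]
s0 [617. 205.  15.]
s0 [527. 184.  15.]
d0 [649. -88.  15.]
d0 [550. -99.  15.]
d0 [630. 172.  15.]
d0 [523. 163.  15.]
```

View pics/c0.png

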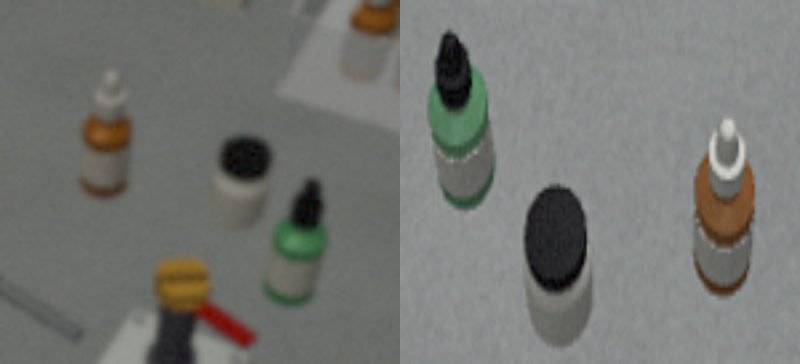

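The crop confirms it: the lone amber bottle with the white cap is at left in both halves, with the jar and green bottle clear of it. I'll move above it and look with the wrist camera.

Run:
```python
from h import *
Y=np.pi/2+0.098
reach([412.5,294,260],down(Y)); d=snap('wrist','w0'); w=cloud(d)
print(get_joint_positions(),get_time())
M=cv2.Rodrigues(np.array(d['rvec'],float))[0]; print(-M.T@np.array(d['tvec']).ravel(),M[2])
near=np.hypot(w[...,0]-412.5,w[...,1]-294)<45
for a,b in((88,105),(104,110),(112,135),(30,70)):
    k=near&(w[...,2]>a)&(w[...,2]<b); q=w[k]
    if len(q): print(a,b,len(q),q.mean(0).round(1),((q.max(0)+q.min(0))/2).round(1),np.ptp(q,axis=0).round())
```

```text
[ 5.53846429e-01 -1.33072064e-01  1.32937921e+00  4.01809598e-04
  1.94608484e+00  4.53686725e-01] 1.4417
[404.71945932 363.7788815  454.19223713] [ 0.0247369  -0.25047023 -0.96780822]
88 105 46 [412.1 305.4  97. ] [412.2 302.5  96.6] [25. 11. 17.]
104 110 230 [412.4 297.  107.6] [412.8 294.4 107.1] [26. 26.  6.]
112 135 212 [412.4 296.6 126.1] [412.8 295.2 122.4] [17. 16. 20.]
30 70 154 [411.4 311.8  54.4] [412.4 295.3  50.8] [45. 45. 38.]
```

View pics/w0.png

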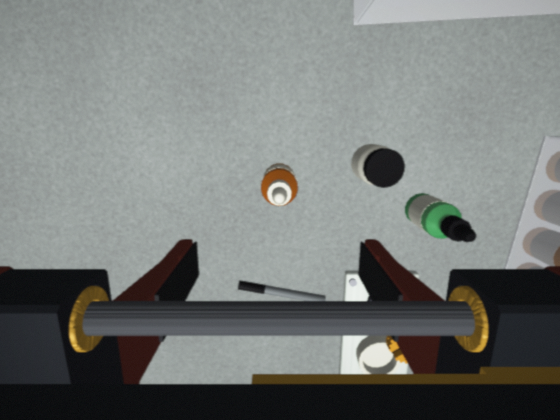

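The wrist view shows the amber bottle at (279,190). The jar (383,167) and green bottle (440,220) are clear of the fingers. Next I'll look at the stand and key from above with the empty gripper.

Run:
```python
from h import *
Y=np.pi/2+0.098
reach([594,20,300],down(Y)); d=snap('wrist','w1'); w=cloud(d)
def c(cx,cy,r,a,b,n):
    k=(np.hypot(w[...,0]-cx,w[...,1]-cy)<r)&(w[...,2]>a)&(w[...,2]<b); q=w[k]
    if len(q): print(n,len(q),q.mean(0).round(1),((q.max(0)+q.min(0))/2).round(1),np.ptp(q,axis=0).round())
    return k
for n,x,y in(('L',585.2,124.5),('R',602.7,-54)):
    c(x,y,32,118,127,n)
    k=c(x,y,19,108,116,n+' slot'); q=w[k][:,:2]
    if len(q)>10:
        e,V=np.linalg.eigh(np.cov(q.T)); print(' dir',np.arctan2(V[1,1],V[0,1]),e)
c(594,35,42,31,42,'rim')
reach([525,-278,300],down(.54)); d=snap('wrist','w2'); w=cloud(d)
k=c(525,-278,45,122,145,'keytop'); q=w[k][:,:2]; e,V=np.linalg.eigh(np.cov(q.T)); print(' dir',np.arctan2(V[1,1],V[0,1]),e,cv2.minAreaRect(q.astype(np.float32)))
c(525,-278,30,55,69,'mouth')
a=load('w1')['pixels'];cv2.imwrite('pics/w12.png',np.vstack([a[:300],d['pixels'][:300]]))
```

```text
L 909 [585.6 126.1 122.7] [585.6 125.7 121.7] [45. 46.  7.]
L slot 300 [584.7 125.4 113.4] [584.4 124.7 113.5] [34. 30.  5.]
 dir -2.460547890775346 [  9.08643811 117.04279493]
R 712 [602.9 -52.6 122.4] [603.  -53.6 121.4] [46. 47.  7.]
R slot 175 [603.7 -55.4 113.5] [603.2 -55.1 113.4] [34. 26.  5.]
 dir -2.537906830117991 [  4.97064473 121.75388933]
rim 653 [594.4  36.7  37.3] [594.9  36.2  35.6] [65. 65.  9.]
keytop 612 [ 524.3 -278.   133.2] [ 523.6 -278.6  129.5] [55. 41. 13.]
 dir -2.5966241461633293 [ 15.60469365 300.20617862] ((523.0806274414062, -278.5897216796875), (60.428985595703125, 13.001479148864746), 31.359434127807617)
mouth 239 [ 526.9 -276.1   65.1] [ 523.6 -278.5   62. ] [51. 51. 14.]
```

View pics/w12.png

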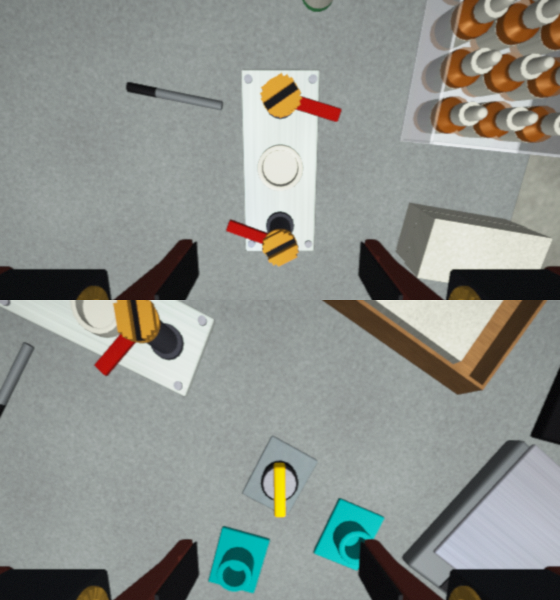

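The stand, slots, nest ring (280,165) and key (280,490) are all clear in the wrist views, and the numbers agree across views. I'll pick the bottle and place it.

Run:
```python
from h import *
Y=np.pi/2+0.098
reach([412.7,294.8,210],down(Y)); servo_line([412.7,294.8,81])
move_gripper(0.0,25); print(get_grip_width(),get_grasp_force(),get_eef_pos())
p=get_eef_pos()
servo_line([412.7,294.8,230],rate=200)
N=[594.4,35.6]
reach([N[0],N[1],240],down(Y)); 
f0=get_contact_force(); servo_line([*N,150]); 
d=snap('side','d1'); e=snap('wrist','w3')
for d in(d,e):
  w=cloud(d); k=(np.hypot(w[...,0]-N[0],w[...,1]-N[1])<30)&(w[...,2]>76)&(w[...,2]<137); q=w[k]; print(len(q),((q.max(0)+q.min(0))/2).round(1),np.ptp(q,axis=0).round())
cv2.imwrite('pics/p1.png',np.hstack([cv2.resize(load('d1')['pixels'][180:320,170:330],(400,350)),cv2.resize(e['pixels'][60:300,140:420],(400,350))]))
print(get_grip_width(),get_time(),get_contact_force())
```

```text
0.17623753964370373 24.94551375391893 [412.72552935 294.79790116  80.94124657]
332 [593.8  46.2 106.6] [46. 29. 61.]
780 [594.7  49.8 106.5] [44. 18. 61.]
0.1752247102171527 11.15 [-0.79653547  0.11278141 -2.11237463]
```

View pics/p1.png

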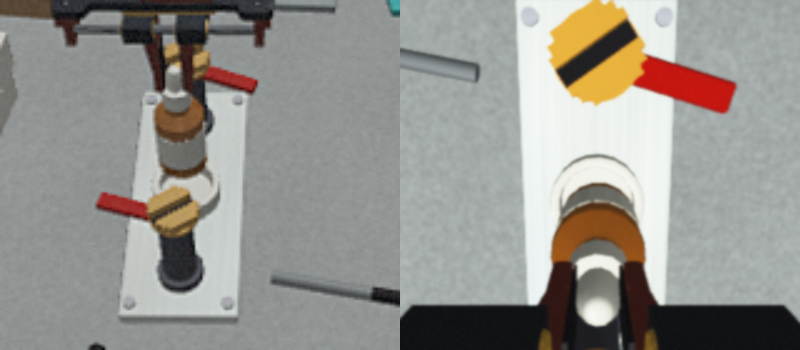

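The bottle hangs upright above the nest. The grip width (15 mm) is odd for a 27 mm cap, so I'll check the bottle's height and tilt in the saved clouds.

Run:
```python
from h import *
N=[594.4,35.6]
for f in('d1','w3'):
  d=load(f); w=cloud(d); p=d['pixels'].astype(int)
  near=np.hypot(w[...,0]-N[0],w[...,1]-N[1])<40
  for z in range(40,215,8):
    q=w[near&(w[...,2]>=z)&(w[...,2]<z+8)]; c=p[near&(w[...,2]>=z)&(w[...,2]<z+8)]
    if len(q)>3: print(f,z,len(q),q.min(0)[:2].round(),q.max(0)[:2].round(),c.mean(0).round())
```

```text
d1 64 7 [575.  44.] [607.  56.] [ 99. 110. 118.]
d1 72 39 [572.  32.] [615.  58.] [59. 76. 96.]
d1 80 33 [572.  34.] [614.  59.] [50. 67. 85.]
d1 88 44 [571.  32.] [613.  59.] [105. 110. 109.]
d1 96 41 [572.  40.] [615.  60.] [106. 110. 109.]
d1 104 43 [572.  37.] [615.  59.] [105. 109. 109.]
d1 112 42 [572.  37.] [614.  59.] [105. 110. 109.]
d1 120 52 [571.  33.] [617.  61.] [107. 114. 116.]
d1 128 48 [572.  32.] [616.  59.] [48. 66. 88.]
d1 136 108 [572.  17.] [617.  61.] [ 52.  83. 119.]
d1 144 79 [576.  25.] [613.  54.] [ 48.  81. 119.]
d1 152 10 [581.  35.] [608.  47.] [ 70.  86. 104.]
d1 160 31 [582.  37.] [608.  49.] [105. 109. 109.]
d1 168 34 [582.  37.] [607.  48.] [121. 126. 125.]
d1 176 26 [580.  40.] [602.  48.] [152. 158. 158.]
d1 184 40 [578.  21.] [611.  49.] [69. 73. 83.]
d1 192 55 [577.  28.] [609.  50.] [ 92.  96. 103.]
d1 200 30 [577.  24.] [609.  50.] [49. 51. 64.]
d1 208 28 [576.  29.] [610.  51.] [40. 43. 60.]
w3 72 60 [575.  45.] [612.  58.] [111. 130. 143.]
w3 80 41 [576.  48.] [613.  59.] [ 67.  84. 100.]
w3 88 78 [573.  42.] [614.  59.] [ 93. 102. 106.]
w3 96 87 [573.  42.] [614.  59.] [100. 108. 107.]
w3 104 99 [573.  44.] [615.  59.] [102. 109. 109.]
w3 112 111 [573.  42.] [615.  59.] [103. 111. 110.]
w3 120 163 [572.  41.] [617.  59.] [125. 137. 140.]
w3 128 144 [573.  41.] [617.  59.] [ 74.  95. 116.]
w3 136 681 [572.  30.] [617.  59.] [ 33.  78. 131.]
w3 144 960 [574.  32.] [614.  56.] [ 27.  78. 140.]
w3 152 10 [585.  44.] [603.  49.] [ 72.  87. 101.]
w3 160 149 [582.  40.] [606.  49.] [ 92. 102. 106.]
w3 168 154 [583.  41.] [605.  49.] [100. 107. 107.]
w3 176 436 [582.  39.] [604.  49.] [192. 200. 200.]
w3 184 364 [577.  27.] [610.  50.] [69. 76. 85.]
w3 192 692 [577.  27.] [610.  50.] [86. 92. 98.]
w3 200 655 [577.  27.] [610.  50.] [123. 129. 137.]
w3 208 335 [576.  26.] [610.  50.] [28. 30. 46.]
```

Run:
```python
import cv2,pickle
d=pickle.load(open('pics/d1.pkl','rb'))['pixels'][165:265,195:295]; cv2.imwrite('pics/p2.png',cv2.resize(d,(600,600),interpolation=cv2.INTER_CUBIC))
```

```text
(no output)
```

View pics/p2.png

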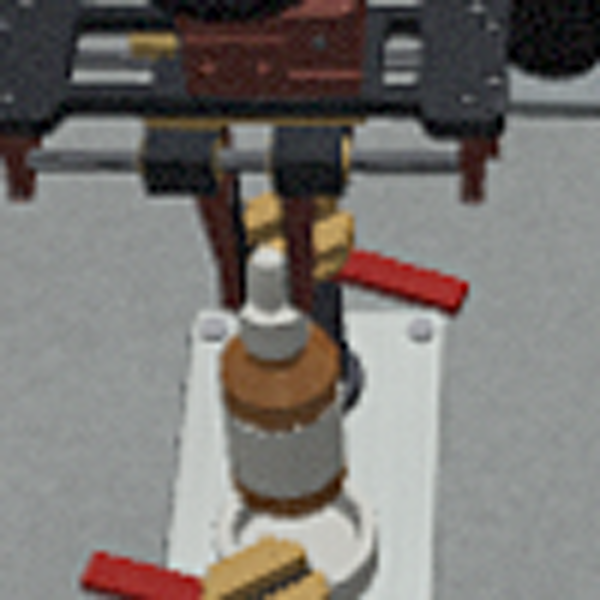

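Run:
```python
from h import *
print(get_eef_pos(),get_eef_rot(),get_grip_width(),get_grasp_force())
for f,t in(('w0',260),('w1',300)):
  d=load(f); w=cloud(d); 
  for c0,c1 in((165,200),(358,395)):
    q=w[235:300,c0:c1].reshape(-1,3); q=q[q[:,2]>180]; i=q[:,2]<q[:,2].min()+8
    print(f,t,q[:,2].min(),q[i].mean(0).round(1),len(q))
```

```text
[595.19610565  35.78748297 152.03179716] [0.67153111 0.74097468 0.00106946 0.00116189] 0.1752247102171527 24.896000996232033
w0 260 290.994455758219 [365.9 295.4 295.6] 1742
w0 260 291.2464627252324 [456.5 304.5 295.8] 1822
w1 300 331.7933555889716 [547.6  21.9 336.3] 1740
w1 300 332.07350229712983 [638.2  31.1 336.5] 1823
```

The picture and depth show the real fingertips sit about 31 mm higher than the reported TCP, and the open fingers in earlier frames give the same offset. The bottle is therefore held by its bulb, upright and centred. I'll lower it from here and correct for the offset afterwards.

Run:
```python
from h import *
N=[594.4,35.6]
print(servo_line([*N,112],rate=80),get_eef_pos())
h=servo_line([*N,98],rate=25,threshold=6); print(h,get_eef_pos(),get_contact_force())
move_gripper(0.55); dwell(.3)
p=get_eef_pos(); servo_line([*N,240],rate=200)
d=snap('wrist','w4'); w=cloud(d)
for a,b in((100,122),(122,129),(132,155),(76,91)):
    k=(np.hypot(w[...,0]-N[0],w[...,1]-N[1])<35)&(w[...,2]>a)&(w[...,2]<b); q=w[k]
    if len(q): print(a,b,len(q),((q.max(0)+q.min(0))/2).round(1),q[:,2].max(),np.ptp(q,axis=0).round())
print(get_time())
```

```text
False [594.224752    35.57269777 111.65655397]
True [594.6355261   35.62735253 100.47080872] [ 0.25996956 -0.85799662  3.73609921]
100 122 56 [594.2  43.4 114.9] 121.60932415377084 [25. 10. 13.]
122 129 284 [594.2  35.6 125.8] 128.9630182387075 [26. 26.  6.]
132 155 269 [594.4  36.  142.2] 152.2439071052304 [16. 16. 20.]
76 91 154 [594.7  36.8  83.6] 90.99072335132443 [45. 43. 15.]
14.1417
```

The bottle stands in the nest: bulb at (594.4,36.0), top at about 150 mm. Now the key.

Run:
```python
from h import *
K=[523.5,-278.4]
reach([*K,190],down(.545)); servo_line([*K,60],rate=120)
move_gripper(0.0,45); print(get_grip_width(),get_grasp_force(),get_eef_pos(),get_contact_force())
servo_line([*K,185],rate=150); print(get_contact_force(),get_grip_width())
H=[603,-54.2]
reach([*H,195],down(.604)); dwell(.3); print(get_eef_pos(),get_time(),get_joint_positions())
for n in('scene','side','wrist'):
    d=snap(n,'k_'+n); w=cloud(d); near=np.hypot(w[...,0]-H[0],w[...,1]-H[1])<40
    for a,b in((150,162),(164,183),(187,199),(200,206),(208,216),(219,226),(228,270)):
        q=w[near&(w[...,2]>a)&(w[...,2]<b)]
        if len(q)>4: print(n,a,b,len(q),((q.max(0)+q.min(0))/2).round(1),np.ptp(q,axis=0).round(1))
a=[load('k_'+n)['pixels'] for n in('scene','side')]
cv2.imwrite('pics/k.png',np.hstack([cv2.resize(a[0][170:260,260:360],(400,360)),cv2.resize(a[1][140:240,200:300],(400,360))]))
```

```text
0.15652270056850703 44.99939739704132 [ 523.53623449 -278.4905064    60.09962802] [-0.38218359  0.04687999  0.21730295]
[-0.78966671  1.06468525 -1.10105597] 0.15925945350323617
[602.85940592 -55.39420611 194.99131104] 19.4583 [-1.47768437e-01  1.06661053e-01  1.20676238e+00 -8.34982548e-05
  1.82814425e+00  8.20806331e-01]
scene 150 162 27 [602.2 -58.  156.5] [21.3 16.4 10.5]
scene 164 183 41 [602.4 -57.2 172.6] [24.  19.1 16.7]
scene 187 199 7 [606.8 -65.5 189.7] [15.7  7.3  2.4]
scene 200 206 26 [604.1 -60.1 203.1] [37.5 35.   5.5]
scene 208 216 58 [604.8 -60.4 211.4] [37.8 35.9  6.7]
scene 228 270 9 [610.6 -67.9 230.5] [14.9 11.6  2.2]
side 150 162 34 [601.4 -53.  156. ] [24.3 16.4 11.9]
side 164 183 43 [601.8 -55.1 172.7] [22.5 20.5 16.9]
side 187 199 16 [601.  -46.  192.3] [24.4 14.2  9.6]
side 200 206 101 [601.4 -53.4 203.3] [40.6 40.1  5.2]
side 208 216 22 [597.5 -46.4 211.8] [20.7 24.4  7.4]
side 219 226 37 [601.6 -51.  222.7] [53.8 33.4  6.4]
side 228 270 228 [603.1 -48.1 249.3] [52.6 32.9 41.2]
wrist 200 206 181 [605.7 -53.  203.5] [36.6 40.7  5.1]
wrist 208 216 16 [608.5 -52.3 208.2] [29.8 38.4  0.5]
wrist 219 226 48 [625.5 -38.4 223.6] [ 8.1 11.2  4.8]
wrist 228 270 4824 [602.6 -53.8 249. ] [54.4 42.3 42. ]
```

View pics/k.png

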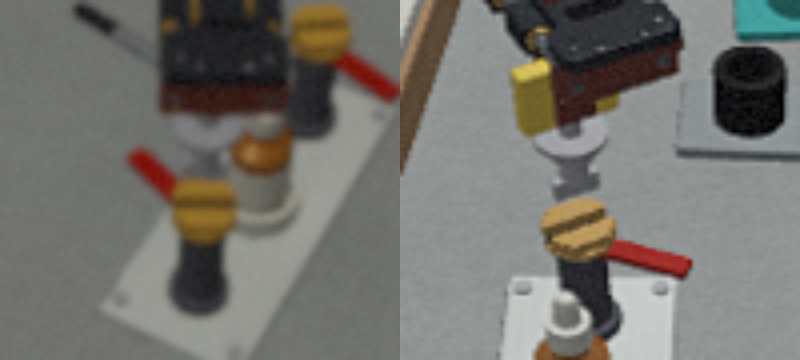

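The key hangs upright in the gripper above the right screw, with the blade centred near (575,180) in the right crop and in line with the slot at (578,222). Inserting it.

```bash
cat > ins.py <<'E'
from h import *
def goto(x,y,z,**k):  # line with feedback on the steady-state error
    c=np.array([x,y,z],float); r=servo_line(c,**k); return r
def insert(H,yaw,off=(0,0)):
    t=np.array([H[0]+off[0],H[1]+off[1]])
    servo_line([*t,172],ori=down(yaw),rate=80); dwell(.2)
    e=t-np.array(get_eef_pos())[:2]; c=t+e; print('err',e.round(2))
    servo_line([*c,171],rate=40)
    h=servo_line([*c,159],rate=30,threshold=8)
    p=get_eef_pos(); print('hit',h,np.round(p,2),np.round(get_contact_force(),1),np.round(get_ft_torque(),2)); return p
E
python3 - <<'E'
from ins import *
insert([603,-54.2],.604,(.4,.2)); print(get_time())
E
```

```text
err [-0.23 -0.01]
hit False [603.06 -53.99 158.75] [ 0.3  0.  -1.2] [0.   0.11 0.03]
21.05
```

```bash
cat >> ins.py <<'E'
def turn(y0,y1=-.73):
    p=np.array(get_eef_pos()); T0=np.array(get_ft_torque())
    for y in np.linspace(y0,y1,14)[1:]:
        servo_line(p,ori=down(y),rate=60)
        T=np.array(get_ft_torque())-T0; print(round(y,2),T.round(2),np.round(get_contact_force(),1))
        if abs(T[2])>.9: break
    dwell(.15); servo_line(p,ori=down(y+.1)); dwell(.1); return y+.1
def head(name,H):
    w=cloud(load(name)); q=w[(np.hypot(w[...,0]-H[0],w[...,1]-H[1])<19)&(w[...,2]>108)&(w[...,2]<116)][:,:2]
    if len(q)>10: e,V=np.linalg.eigh(np.cov(q.T)); return np.arctan2(V[1,1],V[0,1]),len(q),e
E
python3 - <<'E'
from ins import *
print(get_time()); y=turn(.604); print(y,get_eef_pos(),get_time(),get_joint_positions())
E
```

```text
21.05
0.5 [-0.04  0.07 -0.01] [ 0.5 -0.3 -1.9]
0.4 [-0.29 -0.07 -0.11] [ 0.1 -1.1 -2.2]
0.3 [-0.35 -0.13 -0.  ] [-0.1 -1.3 -1.5]
0.19 [-0.52 -0.09 -0.  ] [ 0.9 -2.  -0.7]
0.09 [-0.52 -0.08 -0.01] [ 0.8 -2.1 -0.5]
-0.01 [-0.53 -0.09  0.02] [ 0.8 -2.8 -0.6]
-0.11 [-0.57 -0.1   0.09] [ 0.2 -2.7 -0.8]
-0.22 [-0.65 -0.1  -0.05] [ 0.8 -3.3  0.4]
-0.32 [-0.62 -0.1  -0.06] [-0.1 -2.7 -0.7]
-0.42 [-0.64 -0.01  0.05] [ 0.8 -3.  -0.5]
-0.52 [-0.57  0.    0.06] [-0.6 -1.9 -0.8]
-0.63 [-0.58  0.   -0.05] [-0.7 -1.5 -0.9]
-0.73 [-0.52  0.14  0.02] [ 0.2 -2.  -0.7]
-0.63 [603.06590318 -53.57190697 158.63508858] 24.8 [-1.45149473e-01  1.01701258e-01  1.27630222e+00  5.85700492e-04
  1.76378449e+00  2.05695821e+00]
```

```bash
cat >> ins.py <<'E'
def finger(tag,H):
    for n in('scene','side'):
        d=snap(n,tag+n); w=cloud(d); p=d['pixels'].astype(int); r=np.hypot(w[...,0]-H[0],w[...,1]-H[1])
        k=(r<80)&(r>25)&(w[...,2]>94)&(w[...,2]<112)&(p[...,2]>90)&(p[...,1]<50)&(p[...,0]<50); q=w[k]
        if len(q)>5:
            m=np.median(q[:,:2],0)-H; print(n,len(q),'finger dir',np.arctan2(m[1],m[0]).round(3))
E
python3 - <<'E'
from ins import *
finger('f1',[603,-54.2])
d=load('f1side')['pixels'];a=load('f1scene')['pixels']
cv2.imwrite('pics/f1.png',np.hstack([cv2.resize(a[170:260,260:360],(400,360)),cv2.resize(d[160:260,190:290],(400,360))]))
E
```

```text
scene 17 finger dir 1.633
side 44 finger dir 1.709
```

View pics/f1.png

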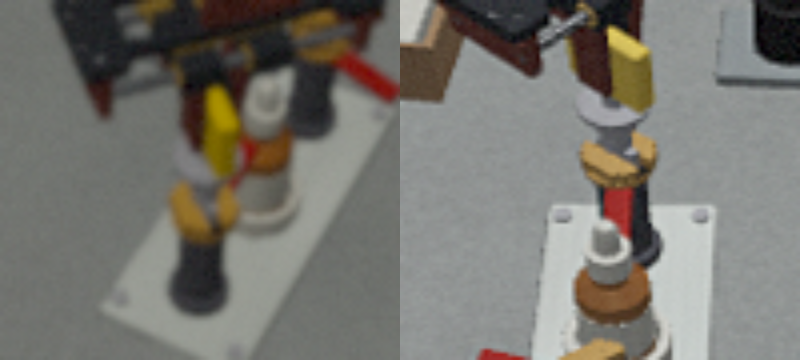

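The red finger now points at the nest (1.63–1.71 rad, closed = 1.67), and the picture shows it reaching over the shoulder. Next the left screw, re-measuring the blade above it.

Run:
```python
from ins import *
p=get_eef_pos(); servo_line([603,-54.2,220],rate=150)
H=[585.4,125.0]
reach([*H,215],down(.681)); dwell(.2); print(get_eef_pos(),get_time())
for n in('scene','side','wrist'):
    d=snap(n,'l_'+n); w=cloud(d); near=np.hypot(w[...,0]-H[0],w[...,1]-H[1])<40
    for a,b in((170,182),(185,203),(220,226),(240,285)):
        q=w[near&(w[...,2]>a)&(w[...,2]<b)]
        if len(q)>4: print(n,a,len(q),((q.max(0)+q.min(0))/2).round(1),np.ptp(q,axis=0).round(1))
    if n=='wrist':
        q=w[near&(w[...,2]>283)&(w[...,2]<292)&(d['pixels'][...,0]<80)&(d['pixels'][...,2]>110)][:,:2]
        if len(q)>10: print(cv2.minAreaRect(q.astype(np.float32)))
print('slot',head('l_scene',H),head('l_wrist',H))
```

```text
[585.57165491 124.00878717 214.79717729] 26.6167
scene 170 27 [584.2 121.2 176.2] [25.1 19.8 11.2]
scene 185 38 [584.4 121.1 193.7] [21.2 19.3 17.3]
scene 220 28 [587.2 120.3 223.9] [37.5 37.8  4.2]
scene 240 186 [584.9 118.3 262.9] [51.7 39.3 43.7]
side 170 38 [584.4 126.5 176. ] [24.2 18.9 11.7]
side 185 39 [585.1 125.6 192.2] [21.  17.9 14.2]
side 220 110 [583.3 130.2 223.2] [39.6 31.1  5.6]
side 240 210 [596.3 140.  262.5] [30.  16.7 44.9]
wrist 220 205 [587.8 126.3 223.4] [37.9 40.8  5.2]
wrist 240 1694 [586.6 126.9 263.2] [49.8 42.4 43.7]
((585.1635131835938, 125.33724212646484), (59.63829803466797, 13.950929641723633), 38.14493179321289)
slot (np.float64(2.1328066312025555), 11, array([ 65.92481917, 140.32321717])) (np.float64(-2.467805371625934), 211, array([ 8.65434376, 29.63009557]))
```

Run:
```python
from ins import *
H=[585.4,125.0]
p=insert(H,.681,(.7,.2))
if p[2]<160.5:
    y=turn(.681); print(y,get_eef_pos(),get_time(),get_joint_positions()[5]); finger('f2',H)
```

```text
err [-0.34 -0.07]
hit False [585.65 125.1  158.75] [-0.4  0.2 -1.4] [-0.06  0.15  0.04]
0.57 [ 0.05 -0.03 -0.03] [ 0.1  0.2 -1.5]
0.46 [-0.19 -0.12 -0.03] [ 0.  -1.1 -1.1]
0.36 [-0.23 -0.1   0.02] [ 0.3 -0.4 -0.1]
0.25 [-0.27 -0.12  0.03] [-0.2 -0.3 -1.2]
0.14 [-0.38 -0.18 -0.01] [ 0.4 -0.9 -0.3]
0.03 [-0.39 -0.15 -0.03] [ 1.1 -1.9 -0.3]
-0.08 [-0.47 -0.16  0.01] [ 0.4 -2.5 -0.8]
-0.19 [-0.49 -0.16  0.01] [ 0.6 -2.3  0.1]
-0.3 [-0.46 -0.15 -0.02] [ 1.2 -1.4 -1. ]
-0.4 [-0.46 -0.13 -0.02] [ 0.4 -1.8 -0.9]
-0.51 [-0.52 -0.06 -0.05] [-0.5 -2.5 -0.8]
-0.62 [-0.47  0.01 -0.04] [-0.3 -2.5 -1.7]
-0.73 [-0.41  0.01 -0.05] [-0.3 -1.6 -2. ]
-0.63 [585.63860179 125.45828944 158.73519252] 32.3167 2.356002831990246
scene 43 finger dir -1.371
```

Run:
```python
from ins import *
H=[585.4,125.0]; p=np.array(get_eef_pos())
servo_line(p,ori=down(-.83)); dwell(.2); print(get_ft_torque(),get_joint_positions()[5]); servo_line(p,ori=down(-.68)); dwell(.1)
finger('f3',H)
servo_line([H[0]+.5,H[1],222],rate=150); 
reach([560,-120,230],down(0.3)); finger('f4',H); finger('f5',[603,-54.2])
print(head('f4scene',H),head('f4side',H),head('f5scene',[603,-54.2]),head('f5side',[603,-54.2]),get_time())
```

```text
[-0.27875606  0.70156445  0.64757899] 2.5530459414641533
scene 39 finger dir -1.403
scene 42 finger dir -1.392
side 67 finger dir -1.502
scene 51 finger dir 1.66
side 50 finger dir 1.746
(np.float64(2.514648350384782), 18, array([  4.15137843, 131.61805681])) (np.float64(2.5655233721420307), 55, array([ 29.25819387, 105.30719723])) (np.float64(2.503617888983025), 25, array([  4.87861931, 132.95855276])) (np.float64(2.5048557911994678), 36, array([ 33.33450491, 122.20942021])) 35.5083
```

Both slots now lie at about -0.63 rad, so both screws are closed. Returning the key; I'll check its offset above the holder.

Run:
```python
from ins import *
K=np.array([523.5,-278.4])
reach([*K,190],down(.545)); servo_line([*K,150],rate=100); dwell(.2); print(get_eef_pos())
for n in('scene','side','wrist'):
    d=snap(n,'h_'+n); w=cloud(d); near=np.hypot(w[...,0]-K[0],w[...,1]-K[1])<38
    for a,b in((105,117),(121,138),(142,153),(155,161)):
        q=w[near&(w[...,2]>a)&(w[...,2]<b)]
        if len(q)>4: print(n,a,len(q),((q.max(0)+q.min(0))/2).round(1),np.ptp(q,axis=0).round(1))
    if n=='wrist':
        q=w[near&(w[...,2]>217)&(w[...,2]<228)&(d['pixels'][...,0]<80)&(d['pixels'][...,2]>110)][:,:2]
        print(cv2.minAreaRect(q.astype(np.float32)))
```

```text
[ 523.92468632 -278.55835825  151.11822562]
scene 105 17 [ 524.6 -278.8  112.2] [21.4 19.7  6.5]
scene 121 31 [ 523.6 -280.1  129. ] [23.4 16.2 15.1]
scene 155 6 [ 540.3 -281.4  159.5] [ 8.7 17.8  2.5]
side 105 29 [ 523.6 -276.9  111.4] [24.  16.9 11.1]
side 121 34 [ 523.2 -274.7  128.6] [23.6 17.4 15. ]
side 142 18 [ 522.9 -266.6  146.3] [23.8 11.1  8.2]
side 155 47 [ 523.2 -273.6  158.2] [39.9 35.4  5.6]
wrist 155 56 [ 530.3 -275.   159. ] [28.9 37.3  4.1]
((523.3924560546875, -277.428955078125), (59.260658264160156, 13.924674987792969), 30.454347610473633)
```

Key blade at about (524,-278), aligned with the bore. Inserting.

Run:
```python
from ins import *
K=np.array([523.5,-278.5])
print(servo_line([*K,75],rate=60,threshold=8),get_eef_pos(),get_contact_force())
if get_eef_pos()[2]<77:
    print(servo_line([*K,58.5],rate=30,threshold=6),get_eef_pos(),get_contact_force())
print(get_time())
```

```text
False [ 523.79305901 -278.6551815    75.60115201] [ 0.66452974 -0.3470471  -1.89046   ]
True [ 523.33864168 -278.44731743   60.00808631] [-0.14161491 -0.27958274  3.94520816]
39.0167
```

Run:
```python
from ins import *
K=np.array([523.5,-278.5]); H=[594.3,35.7]
move_gripper(.6); dwell(.2); servo_line([*K,200],rate=150); dwell(.3)
d=snap('wrist','z1'); w=cloud(d); near=np.hypot(w[...,0]-K[0],w[...,1]-K[1])<45; y=(d['pixels'][...,0]<80)&(d['pixels'][...,2]>100)
q=w[near&y&(w[...,2]>126)]; print(np.percentile(q[:,2],[50,95]),cv2.minAreaRect(q[:,:2].astype(np.float32)))
k=near&(w[...,2]>68)&(w[...,2]<76); q=w[k]; print('flange',len(q),((q.max(0)+q.min(0))/2).round(1),np.ptp(q,axis=0).round(),np.median(q[:,2]))
snap('side','z2'); w=cloud(snap('scene','z3'))
q=w[(np.hypot(w[...,0]-H[0],w[...,1]-H[1])<25)&(w[...,2]>132)]; print('bulb',((q.max(0)+q.min(0))/2).round(1),q[:,2].max())
print(get_contact_force(),get_time())
a=load('z2')['pixels'];cv2.imwrite('pics/z.png',np.hstack([cv2.resize(a[120:320,190:390],(400,400)),cv2.resize(d['pixels'][80:280,180:380],(400,400))]))
```

```text
[324.14688507 337.67397523] ((524.5374755859375, -277.03076171875), (61.46692657470703, 57.09455490112305), 31.180801391601562)
flange 688 [ 522.8 -277.9   71.5] [43. 43.  6.] 71.6497944579572
bulb [593.9  31.4 142.6] 153.00240401884562
[-0.18665119 -0.28077766  0.34179533] 41.525
```

View pics/z.png

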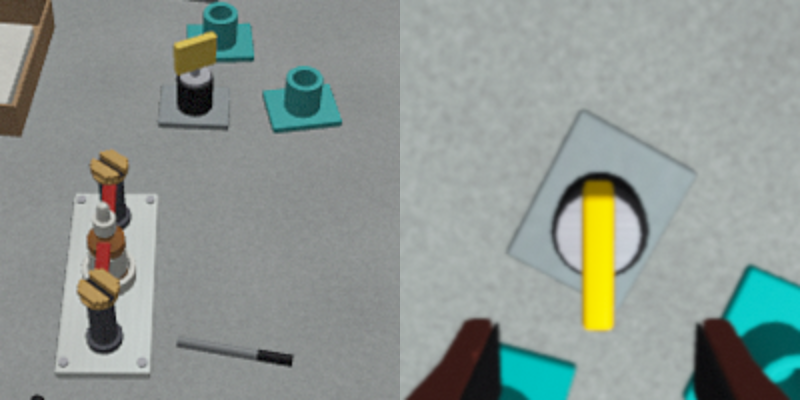

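The key stands home in the grey holder (600,240): its flange top is at 71.6 mm against 71 nominal. Both red fingers lie over the bottle, which is upright in the nest, and the marker hasn't moved.

```bash
python3 -c "
from station import *
print(finish_job())"
```

```text
the job is handed in; nothing more can be done
None
```

I've handed the job in, about 41.5 s into the 72 s limit: the amber bottle stands in the nest, both screws are turned closed over it, and the key is back home in the grey holder; the hand-in gave no verdict.

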